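# Make up a swab kit and a specimen-pot kit

### The job

Make up two sampling kits from the stock on the blue pad. Swab kit, in the rectangular steel tray: the swab carton and the ice brick, each lying flat on the floor of the large bay, and one tube standing upright in the narrow bay. Pot kit, in the kidney dish: the big specimen pot and the other tube, both standing upright on its floor; leave the small pot, the sharps bin and the gel bottle where they are.

Things in the scene. Friction and masses are not known exactly. Their poses are not given: they have to be found in the camera images.
- tray: rectangular stainless steel instrument tray, fixed to the bench, 236 (its x) x 210 (its y) x 22 mm high, walls 4 mm, floor 4 mm thick. Origin: centre of its underside, z up. A 14 mm high, 4 mm thick rib runs across it parallel to its y at x = +40 mm. Large bay: inside from x = -114 to +38 mm, y = -101 to +101 mm. Narrow bay: x = +42 to +114 mm (72 mm wide), same y. Yaw within about 0.2 rad of the world axes; it stands left or right of the stock
- kidney_dish: kidney-shaped stainless steel dish, fixed to the bench, about 268 x 160 x 34 mm high, floor 4 mm thick, walls flaring outwards by 10 mm. Origin: underside, on its mid line, z up. It is long in its x and its hollow side faces its -y. Its floor is two round lobes of 55 mm radius centred at x = +68 and x = -68 mm, both at y = -10 mm, joined by a band equally wide that bends through (0, +11 mm). It stands on the side of the stock where the tray is not; yaw within about 0.45 rad
- swab_carton: closed white folding carton of swabs with a printed teal band round one end, 110 (its x) x 40 (its y) x 28 mm high, lying flat, about 50 g. Origin: centre of its underside, z up
- ice_brick: pale hard-shell ice brick with a white filler plug and three moulded ribs on top, 100 (its x) x 52 (its y) x 24 mm high, lying flat, about 180 g. Origin: centre of its underside, z up
- specimen_pot: big specimen pot, frosted plastic with a white screw lid, standing upright, 66 mm high, lid 58 mm diameter and 15 mm high, body tapering from 52 to 46 mm at the base, about 45 g, closed and rigid. Origin: centre of its underside, z up
- tube_a: slim sample tube, frosted plastic with a white screw cap, standing upright on its flat base, 80 mm high, body 27 mm diameter, cap 30 mm diameter and 16 mm high, about 30 g. Origin: centre of its underside, z up. Identical to tube_b: either may go into either kit
- tube_b: second slim sample tube, identical to tube_a. Origin: centre of its underside, z up
- small_pot: small pot, like the specimen pot but only 44 mm high with a 40 mm lid. Not wanted: it stays where it stands in the stock. Origin: centre of its underside
- sharps_bin: yellow round sharps bin, 92 mm diameter, 112 mm high, standing at the far left of the work; to be left alone. Origin: centre of its underside
- gel_bottle: pump bottle of hand gel, 62 mm diameter, 172 mm high, standing at the far right of the work; to be left alone. Origin: centre of its underside
Not all that is in view belongs to the job. What is shaped like the tube_a but green, red or yellow is not meant.

How it is judged:
By the outcome, as a careful person would: the job done as asked, in the order asked, and still so for the second after the job is handed in, with the robot touching nothing.
It also fails if it takes over 118 s, if anything falls off the work surface, if the arm or the gripper's body presses on something with over 40 N, if the wrist force passes 120 N, or if a joint passes its speed limit or range.

### The arm

A 6-joint arm with a two-finger parallel gripper is mounted at the origin on the work surface. World frame = base frame: x ahead of the robot, y to its left, z up, the work surface at z = 0. Lengths are in mm, angles in rad, forces in N, time in s.
With the tool pointing down it reaches from about 225 to 725 mm from the base axis. Payload 3.1 kg.
Tool frame: the origin (TCP) lies midway between the tips of the shut fingers; the grasp point (between the pads) lies 19 mm behind it; z points along the fingers, y is the line along which they close (so a half turn about z gives the same grasp; the last joint's range is limited). The gripper opens to 85 mm and grips with 20 to 120 N. Pads are 22 mm wide; open, the fingers measure 114 mm over their backs; the gripper's body (76 mm by 85 mm) begins 54 mm behind the grasp point. The pads swing forward as they close: fully open they stand 13 mm farther back than shut.
Start: joints at [-0.128, 0.048, 0.099, 1.622, 0, 1.443], TCP at [524.993, -0.012, 231.312] pointing down, gripper open.
Joint ranges: [-2.91, 2.91], [-0.99, 1.94], [-1.21, 1.42], [-2.12, 2.29], [-1.49, 1.47], [-3.14, 3.14]. Speed limits (rad/s): [2.79, 2.79, 3.14, 3.14, 3.14, 3.14].

### API

Orientations are given as a unit quaternion [x, y, z, w].
In Python, from rig import sensors, imaging, r gives the robot as it stands.
- The arm moves only by the shell command python3 -m handwheel 'ROWS' [FORCE]. ROWS is a JSON object of lists of equal length, an entry for each row: "dp": the shift along the world's x, y, z in m, a list of three; "turn": the turn, a rotation vector about the world's x, y, z in rad, a list of three; "fingers": the opening, from 0 (shut) to 1 (fully open). In form: {"dp": [[dx, dy, dz], ...], "turn": [[ax, ay, az], ...], "fingers": [fingers, ...]}. A call has 1 to 8 rows; each row is the pose to reach, as a shift and turn from the pose commanded when the call began; what a row does not reach only later rows make up. A row lasts 1/12 s, in which the tool goes at most 41.7 mm and 7.16 degrees, less where a joint would pass 70% of its speed; a pose out of reach is approached as far as the arm can. A call with a gripper value outside its range is refused whole. The fingers move at their own pace and stop on an object; FORCE is the grip in N (left out, the last holds). Time passes only in rows, so rows that repeat a pose let the fingers close. It gives the time, the measured TCP pose, the force, the opening and the grip force at its end, in the units of the state.
- sensors.sense(): the state, without advancing time (a new reading comes with each control period).
- imaging.camera(name): name is "scene" or "side" or "wrist"; returns (picture, depth): 400x640x3 uint8, red, green, blue; 400x640 float32, mm along the optical axis (not along the pixel's ray), 0 where there is no reading.
- imaging.camera_info(name): a dict with "fx", "fy", "cx", "cy" (pixels), "k1" (the pictures are not rectified: a ray, as slopes to the right and down, at radius r is drawn at 1 + k1 r^2 times it, then the intrinsics apply), "cam_to_world" (4x4, takes a point from camera to world coordinates). Camera axes: x right, y up, looking along -z (the intrinsics and any distortion apply to the point x, -y, -z); pixel columns grow to the right and rows downward; lengths in mm; the calibration is good to about 2 mm. A picture is of the moment at which its call begins: read the wrist's pose just before it. camera_info takes no time and is no camera call; for the wrist camera it gives the pose at the moment of the call.
- r.hand_in(): hands the job in; it is judged then, once.
Trained networks look in the newest picture that a camera, given by its name, has taken for a name from the list of things; names that differ only in an ending like _2 or _b are one class to them, and where a whole thing is asked for, a point or a joint stands for the part that bears it (a point fixed in the world has none). Each returns a list of dicts, best first, with "p" (0 to 1); they miss things now and then, are a little off and sometimes report something else, mostly with a low value. They report only what shows in the picture. A call takes as long as a camera call. They do not tell look-alikes from the thing itself.
- imaging.find_in(camera, thing): "position" ([column, row] in pixels, amid what is visible of it).
The state is a dict: "t": time; "qpos": joint angles; "joint_velocities": joint speeds; "joint_efforts": joint torques, N m; "eef_pos": TCP position; "ee_rot": TCP orientation; "force": force on the tool from outside, world axes, zero at the start; "ft_torque": the same for the moment, N m; "gripper_width": finger opening in mm; "grip_force": force on a finger pad.
Only numpy, scipy, OpenCV 4.12 (cv2) and the standard library are available. Lean on these libraries where they do the work, as an engineer would, in place of code of your own. Each camera call takes 0.05 s, during which the arm holds its last target. There are 200 camera calls.

## Working session

There is one attempt and no reset: what is moved stays moved. The work goes in short steps, Python scripts to look and compute and a shell command to move; the robot and the scene stay as the last step left them, time stands still between calls to the robot, and variables do not carry over. Pictures are saved under pics/ and viewed, at most 14 in all, crops included, and the job is handed in when it is done.

```bash
ls; mkdir -p pics; cat > h.py <<'E'
import numpy as np, cv2
from rig import sensors, imaging, r
def snap(n):
    i=imaging.camera_info(n); p,d=imaging.camera(n); return p,d,i
def cloud(d,i):
    K=np.array([[i['fx'],0,i['cx']],[0,i['fy'],i['cy']],[0,0,1.]])
    v,u=np.mgrid[0:d.shape[0],0:d.shape[1]]
    q=cv2.undistortPoints(np.stack([u,v],-1).reshape(-1,1,2).astype(np.float64),K,np.array([i['k1'],0,0,0.])).reshape(*d.shape,2)
    P=np.stack([q[...,0]*d,-q[...,1]*d,-d,np.ones_like(d)],-1)
    W=P@np.array(i['cam_to_world']).T
    W=W[...,:3]; W[d<=0]=np.nan; return W
E
python3 - <<'E'
from h import *
for n in ['scene','side','wrist']:
    p,d,i=snap(n); cv2.imwrite(f'pics/{n}0.png',p[...,::-1]); np.savez(f'{n}0.npz',p=p,d=d,W=cloud(d,i)); print(n,np.array(i['cam_to_world']).round(2).tolist())
print(sensors.sense())
E
```

```text
pics
scene [[0.46, -0.52, 0.72, 1341.92], [0.89, 0.27, -0.37, -373.33], [-0.0, 0.81, 0.58, 648.01], [0.0, 0.0, 0.0, 1.0]]
side [[0.77, 0.38, -0.51, 209.15], [-0.64, 0.44, -0.63, -474.86], [-0.02, 0.81, 0.58, 475.16], [0.0, 0.0, 0.0, 1.0]]
wrist [[1.0, -0.0, 0.0, 526.05], [0.0, 0.96, 0.29, 73.78], [-0.0, -0.29, 0.96, 373.05], [0.0, 0.0, 0.0, 1.0]]
{'t': 0.15, 'qpos': array([-1.27789305e-01,  4.86072289e-02,  9.79488362e-02,  1.62200486e+00,
        1.05023881e-05,  1.44299276e+00]), 'joint_velocities': array([-0.00199638, -0.00156849,  0.00649372, -0.00137325, -0.00059526,
       -0.00128368]), 'joint_efforts': array([ 1.92174317e-03, -3.39259207e+01,  3.20423770e+01,  1.53483648e-02,
       -7.92531455e-05, -2.20000692e-05]), 'eef_pos': array([5.24521077e+02, 5.78802195e-02, 2.30367771e+02]), 'ee_rot': array([ 7.07101433e-01,  7.07111513e-01, -5.66396851e-04, -7.42010255e-04]), 'force': array([0.68198199, 0.41559186, 0.66504488]), 'ft_torque': array([ 0.0123338 , -0.03270365,  0.02434039]), 'grip_force': 0.0, 'gripper_width': 85.57281761904412}
```

View pics/scene0.png

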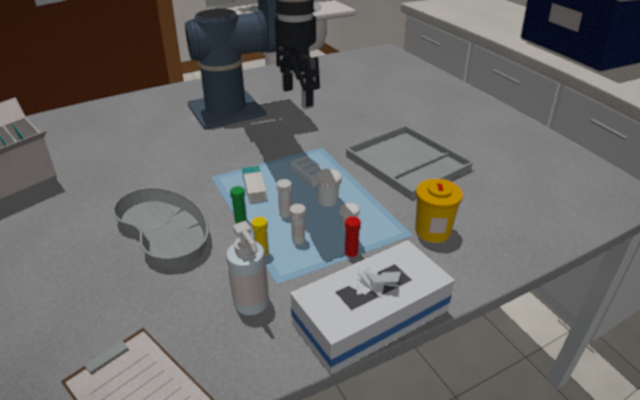

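View pics/side0.png

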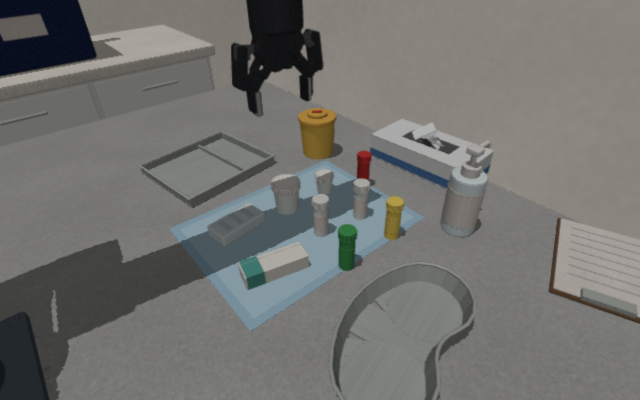

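The tray is on the left (+y) and the dish on the right. The white tubes, pots, carton and brick are on the pad, with green, yellow and red look-alike tubes among them. Next I'll merge the depth clouds into a top-down map.

```bash
cat > top.py <<'E'
from h import *
def top(names,out=None):
    Z=np.full((560,800),-1e3);C=np.zeros((560,800,3),np.uint8)
    for n in names:
        f=np.load(n); W=f['W'].reshape(-1,3); p=f['p'].reshape(-1,3)
        m=np.isfinite(W).all(1)&(W[:,2]<135); W=W[m];p=p[m]
        # image: col = (400 - y), row = (760 - x)
        c=(400-W[:,1]).astype(int); rr=(760-W[:,0]).astype(int)
        k=(c>=0)&(c<800)&(rr>=0)&(rr<560); c,rr,W,p=c[k],rr[k],W[k],p[k]
        o=np.argsort(W[:,2]); c,rr,W,p=c[o],rr[o],W[o],p[o]
        b=W[:,2]>Z[rr,c]; Z[rr[b],c[b]]=W[b,2]; C[rr[b],c[b]]=p[b]
    return Z,C
E
python3 - <<'E'
from top import *
Z,C=top(['scene0.npz','side0.npz','wrist0.npz'])
C=cv2.dilate(C,np.ones((2,2)))
for k in range(0,800,100): cv2.line(C,(k,0),(k,8),(255,0,0),1)
for k in range(60,560,100): cv2.line(C,(0,k),(8,k),(255,0,0),1)
cv2.imwrite('pics/top0.png',C[...,::-1])
for cam in ['scene','side','wrist']:
    W=np.load(cam+'0.npz')['W']; imaging.camera(cam)
    for t in ['tray','kidney_dish','swab_carton','ice_brick','specimen_pot','tube_a','small_pot','sharps_bin','gel_bottle']:
        print(cam,t,[(round(q['p'],2),np.round(q['position']).astype(int).tolist(),W[int(q['position'][1]),int(q['position'][0])].round().tolist()) for q in imaging.find_in(cam,t)[:5]])
E
```

```text
scene tray [(0.8, [407, 156], [483.0, 316.0, 5.0])]
scene kidney_dish [(0.69, [164, 226], [479.0, -296.0, 4.0])]
scene swab_carton [(0.72, [256, 186], [468.0, -82.0, 29.0]), (0.26, [304, 167], [443.0, 49.0, 27.0])]
scene ice_brick [(0.66, [305, 166], [438.0, 54.0, 25.0])]
scene specimen_pot [(0.58, [328, 187], [579.0, 38.0, 58.0])]
scene tube_a [(0.97, [240, 203], [547.0, -145.0, 55.0]), (0.97, [258, 233], [662.0, -151.0, 66.0]), (0.87, [282, 195], [565.0, -60.0, 60.0]), (0.85, [353, 234], [741.0, 6.0, 58.0]), (0.78, [299, 220], [657.0, -65.0, 62.0])]
scene small_pot [(0.73, [346, 208], [651.0, 43.0, 46.0])]
scene sharps_bin [(0.86, [436, 206], [782.0, 161.0, 99.0]), (0.18, [347, 211], [658.0, 41.0, 47.0])]
scene gel_bottle [(0.87, [247, 274], [791.0, -218.0, 101.0])]
side tray [(0.77, [204, 164], [498.0, 331.0, 5.0])]
side kidney_dish [(0.89, [398, 331], [500.0, -286.0, 3.0]), (0.22, [324, 212], [552.0, -64.0, 58.0])]
side swab_carton [(0.58, [273, 266], [425.0, -86.0, 28.0])]
side ice_brick [(0.95, [238, 224], [436.0, 47.0, 24.0])]
side specimen_pot [(0.66, [286, 191], [535.0, 31.0
[... 527 characters left out ...]
, [309, 324], [504.0, -253.0, 3.0]), (0.57, [427, 131], [646.0, 54.0, 43.0]), (0.31, [254, 120], [443.0, 65.0, 25.0])]
wrist swab_carton [(0.89, [256, 223], [439.0, -68.0, 28.0])]
wrist ice_brick [(0.94, [255, 119], [446.0, 66.0, 25.0])]
wrist specimen_pot [(0.67, [346, 130], [552.0, 56.0, 66.0])]
wrist tube_a [(0.74, [328, 281], [534.0, -130.0, 68.0]), (0.73, [345, 219], [552.0, -41.0, 79.0]), (0.7, [487, 292], [767.0, -176.0, 27.0]), (0.66, [494, 166], [716.0, 18.0, 70.0]), (0.63, [416, 225], [635.0, -53.0, 70.0])]
wrist small_pot [(0.73, [426, 130], [645.0, 55.0, 45.0])]
wrist sharps_bin [(0.68, [538, 14], [724.0, 162.0, 84.0])]
wrist gel_bottle [(0.74, [486, 293], [764.0, -176.0, 30.0])]
```

View pics/top0.png

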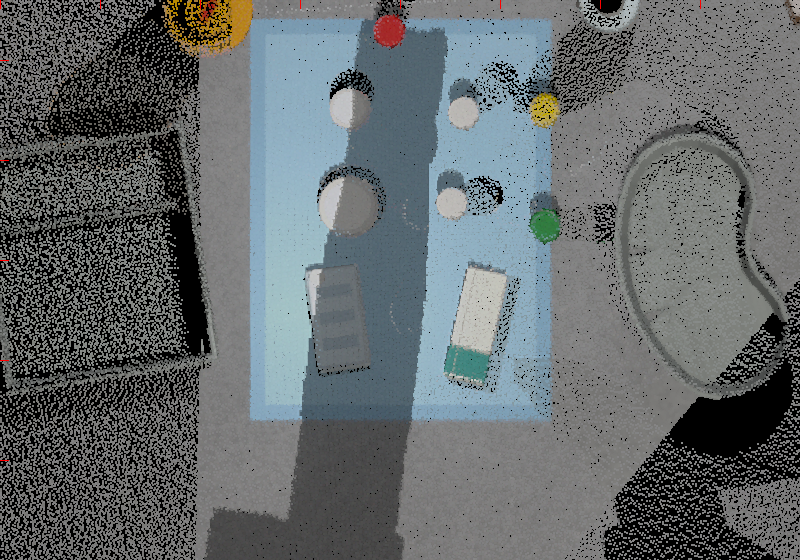

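View pics/wrist0.png

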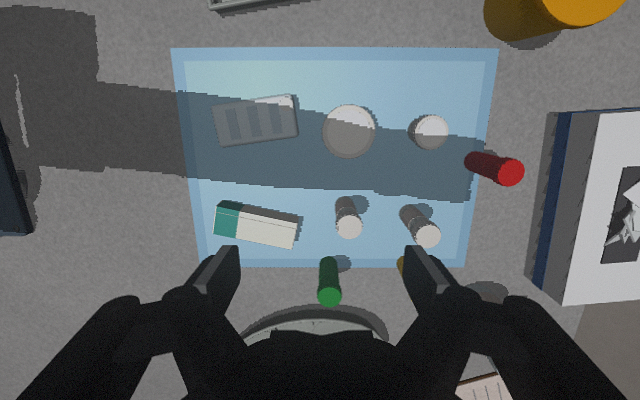

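```bash
cat > fit.py <<'E'
from h import *
from scipy.optimize import least_squares
Ws={n:np.load(n+'0.npz')['W'].reshape(-1,3) for n in['scene','side','wrist']}
def sel(n,x0,x1,y0,y1,z0,z1):
    W=Ws[n]; W=W[np.isfinite(W).all(1)]
    return W[(W[:,0]>x0)&(W[:,0]<x1)&(W[:,1]>y0)&(W[:,1]<y1)&(W[:,2]>z0)&(W[:,2]<z1)]
for n in Ws:
  for nm,b in dict(carton=(360,520,-130,-30,23,34),brick=(370,510,10,110,19,32)).items():
    P=sel(n,*b)
    if len(P)<30: continue
    print(n,nm,len(P),[np.round(a,1) for a in cv2.minAreaRect(P[:,:2].astype(np.float32))],P[:,2].max().round(1))
  for nm,b in dict(pot=(510,610,0,100,58,72),tubeA=(530,590,-80,-20,76,86),tubeB=(620,680,-90,-30,76,86),small=(620,690,20,90,38,50),red=(710,760,-20,40,76,86),green=(510,570,-170,-120,76,86),yellow=(620,690,-170,-120,76,86)).items():
    P=sel(n,*b)
    if len(P)<30: continue
    c,r_=cv2.minEnclosingCircle(P[:,:2].astype(np.float32)); print(n,nm,len(P),np.round(c,1),round(r_,1),P[:,:2].mean(0).round(1),np.median(P[:,2]).round(1))
  P=sel(n,330,680,170,450,19,26); 
  if len(P)>50: print(n,'tray',len(P),[np.round(a,3) for a in cv2.minAreaRect(P[:,:2].astype(np.float32))])
  P=sel(n,330,680,170,450,11,17); print(n,'rib-ish',len(P))
  P=sel(n,330,680,-420,-150,31,37)
  if len(P)>50: print(n,'dish',len(P),[np.round(a,3) for a in cv2.minAreaRect(P[:,:2].astype(np.float32))])
E
python3 fit.py
```

```text
scene carton 506 [array([434.9, -76.6]), array([ 40.4, 116.6]), np.float64(77.2)] 34.0
scene brick 433 [array([443.6,  61.1]), array([99.6, 54.3]), np.float64(7.7)] 30.4
scene pot 403 [554.   50.8] 31.2 [558.9  49.2] 67.2
scene tubeA 121 [556.1 -53.2] 17.2 [558.3 -53.5] 80.8
scene tubeB 146 [647.9 -63.5] 16.8 [649.8 -65.5] 81.0
scene small 227 [652.4  49.5] 21.1 [655.2  48.3] 45.3
scene red 161 [729.8   9.7] 16.3 [731.1   8.8] 80.8
scene green 125 [ 536.4 -144.8] 15.7 [ 538.2 -145.7] 81.0
scene yellow 163 [ 650.5 -143.2] 16.9 [ 652.4 -144.7] 80.7
scene tray 624 [array([504.372, 305.292]), array([245.902, 219.188]), np.float64(8.644)]
scene rib-ish 560
scene dish 542 [array([ 491.972, -301.626]), array([263.948, 191.303]), np.float64(34.161)]
side carton 1326 [array([432.6, -75.4]), array([ 43.4, 110. ]), np.float64(77.0)] 31.6
side brick 992 [array([441.6,  62.6]), array([102. ,  53.2]), np.float64(8.0)] 27.9
side pot 480 [551.2  51.9] 29.7 [548.4  47.5] 67.0
side tubeA 167 [553.8 -51.5] 15.9 [552.6 -53.4] 80.5
side tubeB 145 [644.5 -62.1] 16.3 [643.5 -64.9] 80.6
side small 193 [648.
[... 388 characters left out ...]
.102)]
wrist carton 2403 [array([435.9, -74.9]), array([ 41.4, 110.8]), np.float64(77.3)] 31.0
wrist brick 3563 [array([443.6,  63.6]), array([101. ,  52.2]), np.float64(8.0)] 27.6
wrist pot 2278 [554.8  53.3] 29.6 [554.2  54. ] 66.5
wrist tubeA 530 [557.4 -50.8] 15.5 [557.2 -49.8] 80.1
wrist tubeB 524 [647.  -62.8] 15.9 [646.9 -61.6] 80.1
wrist small 991 [651.9  51.8] 20.7 [650.8  52. ] 44.3
wrist red 625 [729.   12.1] 15.6 [728.3  12.5] 79.8
wrist green 431 [ 535.6 -144. ] 15.9 [ 535.6 -143. ] 80.1
wrist tray 341 [array([433.72 , 188.489]), array([68.792, 10.996]), np.float64(1.582)]
wrist rib-ish 67
wrist dish 438 [array([ 512.579, -234.691]), array([211.432,  41.738]), np.float64(0.603)]
```

```bash
cat > dish.py <<'E'
import io,contextlib
with contextlib.redirect_stdout(io.StringIO()):
    from fit import *
R=(68**2+21**2)/(2*21); cy=11-R; a=np.arctan2(68,-10-cy); t=np.linspace(-a,a,200)
arc=np.c_[R*np.sin(t),cy+R*np.cos(t)]
for n in ['scene','side']:
    P=sel(n,330,640,-420,-180,29,38)[:,:2]
    def res(v):
        c,s=np.cos(v[2]),np.sin(v[2]); Q=(P-v[:2])@np.array([[c,-s],[s,c]])
        return np.linalg.norm(Q[:,None]-arc[None],axis=2).min(1)-v[3]
    s=least_squares(res,[500,-305,.2,65],loss='soft_l1',f_scale=2); print(n,s.x.round(3),np.median(abs(s.fun)).round(2))
v=s.x; c,s_=np.cos(v[2]),np.sin(v[2])
for x in(68,-68): print(np.round(v[:2]+[c*x+s_*10,s_*x-c*10],1))
E
python3 dish.py
```

```text
scene [ 4.93993e+02 -2.97369e+02  2.56000e-01  6.37710e+01] 1.3
side [ 4.89043e+02 -2.97109e+02  2.61000e-01  6.35040e+01] 1.28
[ 557.3 -289.2]
[ 425.9 -324.3]
```

```bash
python3 -m handwheel '{"dp":[[-0.04,-0.03,0],[-0.08,-0.06,0],[-0.09,-0.076,0],[-0.09,-0.076,-0.03],[-0.09,-0.076,-0.06],[-0.09,-0.076,-0.08],[-0.09,-0.076,-0.1],[-0.09,-0.076,-0.1]],"turn":[[0,0,0.12],[0,0,0.24],[0,0,0.36],[0,0,0.48],[0,0,0.6],[0,0,0.72],[0,0,0.84],[0,0,0.96]],"fingers":[1,1,1,1,1,1,1,1]}' 30; python3 -c "
from rig import sensors; print(sensors.sense())"
```

```text
t: 2.32
eef_pos: [431.8, -75.1, 126.4]
ee_rot: [0.298, 0.955, 0.0, -0.004]
force: [-1.0, 0.5, 0.6]
gripper_width: 85.2
grip_force: 0.0
{'t': 2.3167, 'qpos': array([-3.25537116e-01, -1.68521868e-01, -3.15552500e-01,  1.43202194e+00,
        2.84134771e-05,  2.79791552e-01]), 'joint_velocities': array([ 5.29426045e-03, -1.30953853e-02,  6.38400811e-02,  4.59066508e-02,
       -3.35844209e-04, -1.42381175e+00]), 'joint_efforts': array([-1.35410735e-01, -2.67148930e+01,  3.34481728e+01, -5.92662860e-01,
       -1.86525918e-03,  9.48349200e-01]), 'eef_pos': array([431.75138068, -75.11806051, 126.44796678]), 'ee_rot': array([ 2.98062006e-01,  9.54537584e-01,  1.08615995e-04, -4.12670383e-03]), 'force': array([-0.99809503,  0.52955618,  0.63487437]), 'ft_torque': array([0.06220475, 0.02727578, 0.02387562]), 'grip_force': 0.0, 'gripper_width': 85.24637885653877}
```

```bash
python3 -m handwheel '{"dp":[[0,0,-0.02],[0,0,-0.04],[0,0,-0.06],[0,0,-0.085],[0,0,-0.11],[0,0,-0.126],[0,0,-0.126],[0,0,-0.126]],"turn":[[0,0,0.12],[0,0,0.24],[0,0,0.36],[0,0,0.39],[0,0,0.39],[0,0,0.39],[0,0,0.39],[0,0,0.39]],"fingers":[1,1,1,1,1,1,1,1]}' 30 && python3 -m handwheel '{"dp":[[0,0,0],[0,0,0],[0,0,0],[0,0,0],[0,0,0],[0,0,0],[0,0,0],[0,0,0]],"turn":[[0,0,0],[0,0,0],[0,0,0],[0,0,0],[0,0,0],[0,0,0],[0,0,0],[0,0,0]],"fingers":[0.2,0.2,0.2,0.2,0.2,0.2,0.2,0.2]}' 30
```

```text
t: 2.98
eef_pos: [433.9, -75.7, 4.6]
ee_rot: [0.11, 0.994, 0.0, -0.001]
force: [0.0, 0.0, -0.6]
gripper_width: 86.0
grip_force: 0.0
t: 3.65
eef_pos: [436.4, -76.4, 6.9]
ee_rot: [0.11, 0.994, -0.0, 0.002]
force: [0.4, -0.1, 6.9]
gripper_width: 39.5
grip_force: 32.7
```

```bash
python3 -m handwheel '{"dp":[[0,0,0.02],[0,0,0.05],[0,0,0.08],[0,0.03,0.1],[0,0.07,0.1],[0,0.11,0.1],[0,0.15,0.1],[0,0.19,0.1]],"turn":[[0,0,0],[0,0,0],[0,0,0],[0,0,0.08],[0,0,0.16],[0,0,0.24],[0,0,0.32],[0,0,0.375]],"fingers":[0.2,0.2,0.2,0.2,0.2,0.2,0.2,0.2]}' 30 && python3 -m handwheel '{"dp":[[0.005,0.04,0],[0.01,0.08,0],[0.015,0.12,0],[0.02,0.16,0],[0.022,0.2,0],[0.022,0.235,0],[0.022,0.235,0],[0.022,0.235,0]],"turn":[[0,0,0],[0,0,0],[0,0,0],[0,0,0],[0,0,0],[0,0,0],[0,0,0],[0,0,0]],"fingers":[0.2,0.2,0.2,0.2,0.2,0.2,0.2,0.2]}' 30; python3 - <<'E'
from h import *
for n in ['scene','wrist']:
    p,d,i=snap(n); np.savez(f'{n}1.npz',p=p,d=d,W=cloud(d,i)); cv2.imwrite(f'pics/{n}1.png',p[...,::-1])
E
```

```text
t: 4.32
eef_pos: [434.6, 115.6, 105.4]
ee_rot: [-0.078, 0.997, -0.0, 0.0]
force: [0.7, -0.4, -0.4]
gripper_width: 39.2
grip_force: 32.0
t: 4.98
eef_pos: [456.1, 350.3, 104.2]
ee_rot: [-0.079, 0.997, -0.001, -0.001]
force: [0.0, -0.1, -0.3]
gripper_width: 39.3
grip_force: 32.0
```

View pics/wrist1.png

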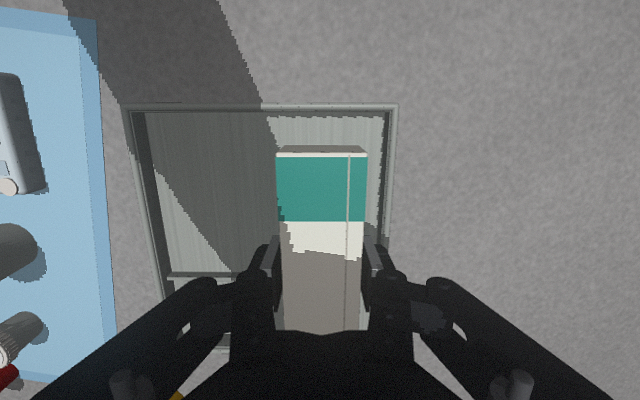

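The carton is held square above the right half of the large bay (columns 275–367), clear of the walls. I'll lower it now.

```bash
python3 -m handwheel '{"dp":[[0,0,-0.03],[0,0,-0.06],[0,0,-0.08],[0,0,-0.088],[0,0,-0.093],[0,0,-0.095],[0,0,-0.095],[0,0,-0.095]],"turn":[[0,0,0],[0,0,0],[0,0,0],[0,0,0],[0,0,0],[0,0,0],[0,0,0],[0,0,0]],"fingers":[0.2,0.2,0.2,0.2,0.2,0.2,0.2,0.2]}' 30; python3 -m handwheel '{"dp":[[0,0,0],[0,0,0],[0,0,0],[0,0,0.02],[0,0,0.05],[0,0,0.09],[0,0,0.11],[0,0,0.11]],"turn":[[0,0,0],[0,0,0],[0,0,0],[0,0,0],[0,0,0],[0,0,0],[0,0,0],[0,0,0]],"fingers":[0.6,0.6,0.6,0.6,0.6,0.6,0.7,1]}' 30
python3 - <<'E'
from h import *
for n in ['scene','wrist']:
    p,d,i=snap(n); W=cloud(d,i).reshape(-1,3); W=W[np.isfinite(W).all(1)]
    P=W[(abs(W[:,0]-457)<70)&(abs(W[:,1]-349)<38)&(W[:,2]>26.5)&(W[:,2]<38)]
    print(n,len(P),cv2.minAreaRect(P[:,:2].astype(np.float32)),np.percentile(P[:,2],[5,50,95]))
E
```

```text
t: 5.75
eef_pos: [458.4, 349.1, 11.9]
ee_rot: [-0.077, 0.997, 0.001, 0.001]
force: [0.6, -0.2, -0.5]
gripper_width: 39.4
grip_force: 32.0
t: 6.42
eef_pos: [460.8, 351.3, 127.8]
ee_rot: [-0.077, 0.997, 0.003, 0.006]
force: [0.3, 0.5, 0.5]
gripper_width: 70.4
grip_force: 0.0
scene 400 ((458.7921142578125, 347.8305969238281), (114.03031921386719, 46.238059997558594), 9.718701362609863) [27.91971281 32.22935221 34.34669556]
wrist 5529 ((456.9442443847656, 348.8661804199219), (110.2193374633789, 40.38013458251953), 8.572609901428223) [31.12222836 32.21676086 33.29279508]
```

The carton lies flat (top at 32 mm). The brick is next.

```bash
python3 -m handwheel '{"dp":[[-0.002,-0.04,0],[-0.004,-0.08,0],[-0.006,-0.12,0],[-0.008,-0.16,0],[-0.01,-0.2,0],[-0.012,-0.24,0],[-0.014,-0.275,0],[-0.014,-0.2865,0]],"turn":[[0,0,-0.014],[0,0,-0.014],[0,0,-0.014],[0,0,-0.014],[0,0,-0.014],[0,0,-0.014],[0,0,-0.014],[0,0,-0.014]],"fingers":[1,1,1,1,1,1,1,1]}' 40; python3 -m handwheel '{"dp":[[0,0,-0.02],[0,0,-0.06],[0,0,-0.09],[0,0,-0.107],[0,0,-0.117],[0,0,-0.117],[0,0,-0.117],[0,0,-0.117]],"turn":[[0,0,0],[0,0,0],[0,0,0],[0,0,0],[0,0,0],[0,0,0],[0,0,0],[0,0,0]],"fingers":[1,1,1,1,1,1,1,1]}' 40;  python3 -m handwheel '{"dp":[[0,0,0],[0,0,0],[0,0,0],[0,0,0],[0,0,0],[0,0,0],[0,0,0],[0,0,0.02]],"turn":[[0,0,0],[0,0,0],[0,0,0],[0,0,0],[0,0,0],[0,0,0],[0,0,0],[0,0,0]],"fingers":[0.3,0.3,0.3,0.3,0.3,0.3,0.3,0.3]}' 45
```

```text
t: 7.18
eef_pos: [440.9, 58.6, 118.1]
ee_rot: [-0.068, 0.998, -0.001, -0.002]
force: [0.5, 0.6, -0.3]
gripper_width: 85.6
grip_force: 0.0
t: 7.85
eef_pos: [444.0, 62.6, 4.4]
ee_rot: [-0.07, 0.998, -0.0, 0.001]
force: [1.0, 0.4, 0.3]
gripper_width: 85.4
grip_force: 0.0
t: 8.52
eef_pos: [439.8, 62.5, 20.2]
ee_rot: [-0.07, 0.998, 0.0, -0.004]
force: [-1.1, 0.6, -2.3]
gripper_width: 51.1
grip_force: 49.1
```

```bash
python3 -m handwheel '{"dp":[[0,0,0.035],[0.004,0.02,0.065],[0.008,0.05,0.075],[0.014,0.09,0.075],[0.02,0.13,0.075],[0.026,0.165,0.075],[0.0285,0.192,0.075],[0.0285,0.192,0.075]],"turn":[[0,0,0],[0,0,0.014],[0,0,0.014],[0,0,0.014],[0,0,0.014],[0,0,0.014],[0,0,0.014],[0,0,0.014]],"fingers":[0.3,0.3,0.3,0.3,0.3,0.3,0.3,0.3]}' 45; python3 -m handwheel '{"dp":[[0,0,0],[0,0,-0.03],[0,0,-0.06],[0,0,-0.078],[0,0,-0.086],[0,0,-0.09],[0,0,-0.09],[0,0,-0.09]],"turn":[[0,0,0],[0,0,0],[0,0,0],[0,0,0],[0,0,0],[0,0,0],[0,0,0],[0,0,0]],"fingers":[0.3,0.3,0.3,0.3,0.3,0.3,0.3,0.3]}' 45
```

```text
t: 9.18
eef_pos: [471.2, 259.1, 97.5]
ee_rot: [-0.08, 0.997, 0.001, -0.0]
force: [-0.4, -1.1, -1.6]
gripper_width: 51.2
grip_force: 49.1
t: 9.85
eef_pos: [471.9, 253.5, 9.1]
ee_rot: [-0.076, 0.997, -0.0, 0.0]
force: [-0.6, 0.0, -1.9]
gripper_width: 50.8
grip_force: 49.4
```

```bash
python3 -m handwheel '{"dp":[[0,0,-0.001],[0,0,-0.0015],[0,0,-0.0015],[0,0,-0.0015],[0,0,-0.0015],[0,0,0.02],[0,0,0.06],[0,0,0.1]],"turn":[[0,0,0],[0,0,0],[0,0,0],[0,0,0],[0,0,0],[0,0,0],[0,0,0],[0,0,0]],"fingers":[0.3,0.3,0.73,0.73,0.73,0.73,0.73,0.73]}' 30; python3 - <<'E'
from h import *
print(sensors.sense()['eef_pos'])
for n in ['scene','side','wrist']:
    p,d,i=snap(n); W=cloud(d,i); np.savez(f'{n}2.npz',p=p,d=d,W=W); cv2.imwrite(f'pics/{n}2.png',p[...,::-1]); W=W.reshape(-1,3); W=W[np.isfinite(W).all(1)]
    for c in [(457,349,26.5),(471.5,254,23)]:
        P=W[(abs(W[:,0]-c[0])<70)&(abs(W[:,1]-c[1])<40)&(W[:,2]>c[2])&(W[:,2]<38)]
        if len(P)>9: print(n,len(P),cv2.minAreaRect(P[:,:2].astype(np.float32)),np.percentile(P[:,2],[5,50,95]))
E
```

```text
t: 10.52
eef_pos: [469.5, 253.6, 106.9]
ee_rot: [-0.077, 0.997, -0.001, -0.003]
force: [1.3, 0.8, 0.3]
gripper_width: 62.4
grip_force: 0.0
[469.50975578 253.60847215 106.91946596]
scene 400 ((449.6319885253906, 346.4251403808594), (130.16793823242188, 47.82191848754883), 9.206706047058105) [27.83137122 32.3701107  34.5720773 ]
scene 474 ((461.6293640136719, 249.05677795410156), (125.9522476196289, 54.32417678833008), 8.638046264648438) [24.44181222 29.46137428 32.08122059]
side 504 ((454.084228515625, 348.2089538574219), (111.52910614013672, 44.046443939208984), 8.14192008972168) [27.86710865 32.68883362 34.21625315]
side 618 ((468.940673828125, 252.1425018310547), (100.88780975341797, 53.60009765625), 9.263341903686523) [24.64835027 28.83955895 30.53205331]
wrist 6091 ((457.17413330078125, 348.6017761230469), (110.61408996582031, 41.939640045166016), 8.905838012695312) [30.89557586 32.20120796 33.26780888]
wrist 6568 ((459.3089599609375, 251.4995880126953), (126.5442123413086, 53.65916061401367), 10.047802925109863) [26.40663277 28.21855232 29.55863633]
```

View pics/wrist2.png

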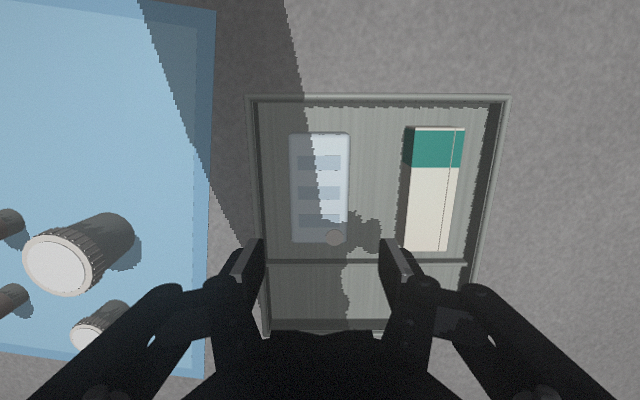

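Both are flat in the large bay: brick at columns 289–349, carton at 405–465, clear of the rib at row 260. Next is tube A, to the narrow bay.

```bash
python3 -m handwheel '{"dp":[[0.01,-0.03,0.025],[0.02,-0.065,0.045],[0.03,-0.1,0.05],[0.04,-0.138,0.05],[0.05,-0.176,0.05],[0.06,-0.214,0.05],[0.07,-0.252,0.05],[0.08,-0.29,0.05]],"turn":[[0,0,0],[0,0,0],[0,0,0],[0,0,0],[0,0,0],[0,0,0],[0,0,0],[0,0,0]],"fingers":[0.73,0.73,0.73,0.73,0.73,0.73,0.73,0.73]}' 30; python3 -m handwheel '{"dp":[[0.005,-0.0158,0],[0.005,-0.0158,0],[0.005,-0.0158,-0.03],[0.005,-0.0158,-0.065],[0.005,-0.0158,-0.1],[0.005,-0.0158,-0.12],[0.005,-0.0158,-0.125],[0.005,-0.0158,-0.125]],"turn":[[0,0,0],[0,0,0],[0,0,0],[0,0,0],[0,0,0],[0,0,0],[0,0,0],[0,0,0]],"fingers":[0.73,0.73,0.73,0.73,0.73,0.73,0.73,0.73]}' 30; python3 -m handwheel '{"dp":[[0,0,0],[0,0,0],[0,0,0],[0,0,0],[0,0,0],[0,0,0],[0,0,0],[0,0,0.02]],"turn":[[0,0,0],[0,0,0],[0,0,0],[0,0,0],[0,0,0],[0,0,0],[0,0,0],[0,0,0]],"fingers":[0.1,0.1,0.1,0.1,0.1,0.1,0.1,0.1]}' 30; python3 - <<'E'
from h import *
p,d,i=snap('side'); cv2.imwrite('pics/side3.png',cv2.resize(p[60:360,100:500],(800,600))[...,::-1])
E
```

```text
t: 11.33
eef_pos: [550.9, -37.3, 156.6]
ee_rot: [-0.077, 0.997, 0.0, -0.001]
force: [0.1, 0.9, 0.1]
gripper_width: 62.0
grip_force: 0.0
t: 12.0
eef_pos: [553.5, -49.9, 29.9]
ee_rot: [-0.077, 0.997, 0.001, -0.003]
force: [-0.5, 0.7, 0.7]
gripper_width: 62.2
grip_force: 0.0
t: 12.67
eef_pos: [554.0, -50.8, 50.5]
ee_rot: [-0.077, 0.997, 0.001, -0.003]
force: [-0.7, 0.7, -2.1]
gripper_width: 28.9
grip_force: 29.7
```

View pics/side3.png

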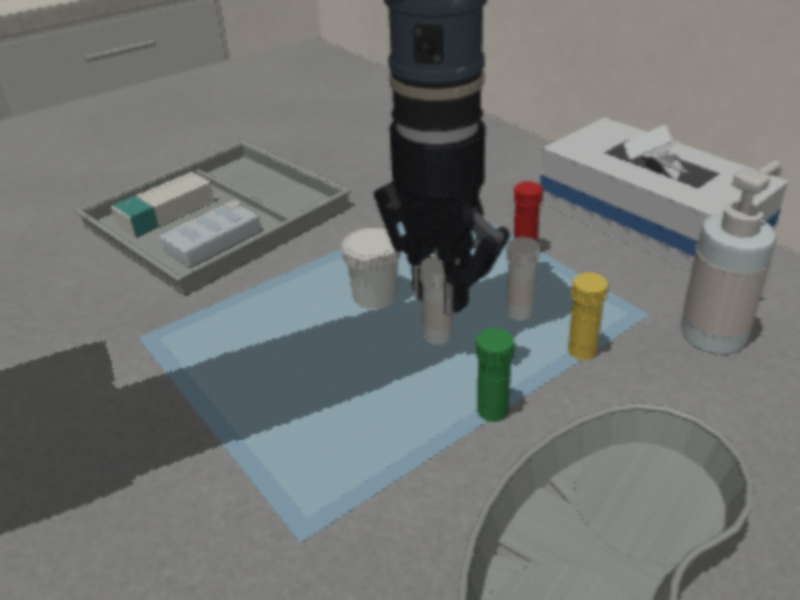

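The tube is held upright and lifted (at pixel 435,300). Carrying it over to the narrow bay.

```bash
python3 -m handwheel '{"dp":[[0,0,0.04],[0,0,0.08],[0.003,0.03,0.095],[0.006,0.07,0.095],[0.009,0.11,0.095],[0.012,0.15,0.095],[0.015,0.19,0.095],[0.018,0.23,0.095]],"turn":[[0,0,0],[0,0,0],[0,0,0],[0,0,0],[0,0,0],[0,0,0],[0,0,0],[0,0,0]],"fingers":[0.1,0.1,0.1,0.1,0.1,0.1,0.1,0.1]}' 30; python3 -m handwheel '{"dp":[[0.002,0.04,0],[0.004,0.08,0],[0.0075,0.119,0],[0.0075,0.119,-0.02],[0.0075,0.119,-0.05],[0.0075,0.119,-0.07],[0.0075,0.119,-0.07],[0.0075,0.119,-0.07]],"turn":[[0,0,0],[0,0,0],[0,0,0],[0,0,0],[0,0,0],[0,0,0],[0,0,0],[0,0,0]],"fingers":[0.1,0.1,0.1,0.1,0.1,0.1,0.1,0.1]}' 30; python3 - <<'E'
from h import *
p,d,i=snap('side'); cv2.imwrite('pics/side4.png',cv2.resize(p[60:260,80:380],(750,500))[...,::-1])
E
```

```text
t: 13.38
eef_pos: [574.7, 180.4, 148.4]
ee_rot: [-0.077, 0.997, -0.0, 0.001]
force: [0.5, -0.7, -0.2]
gripper_width: 28.8
grip_force: 29.7
t: 14.05
eef_pos: [580.6, 297.1, 76.3]
ee_rot: [-0.077, 0.997, -0.001, -0.002]
force: [0.1, 0.0, 0.7]
gripper_width: 29.0
grip_force: 29.8
```

View pics/side4.png

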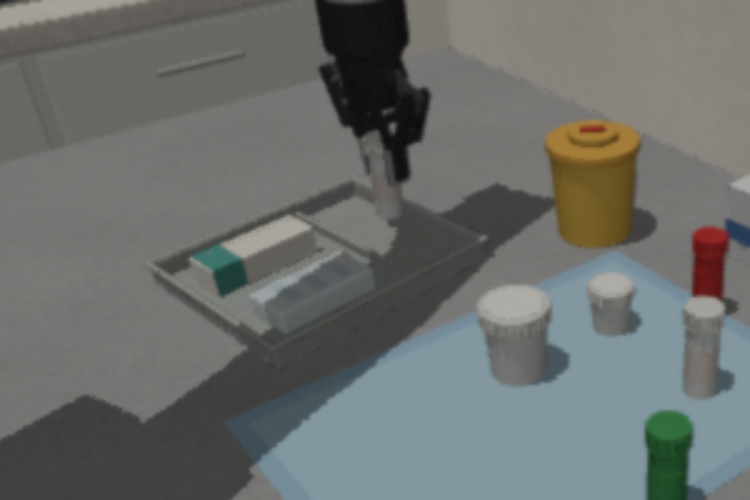

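```bash
python3 -m handwheel '{"dp":[[0,0,-0.02],[0,0,-0.034],[0,0,-0.039],[0,0,-0.041],[0,0,-0.042],[0,0,-0.042],[0,0,-0.042],[0,0,-0.042]],"turn":[[0,0,0],[0,0,0],[0,0,0],[0,0,0],[0,0,0],[0,0,0],[0,0,0],[0,0,0]],"fingers":[0.1,0.1,0.1,0.1,0.1,0.1,0.1,0.1]}' 30; python3 -m handwheel '{"dp":[[0,0,0],[0,0,0],[0,0,0],[0,0,0],[0,0,0.01],[0,0,0.04],[0,0,0.08],[0,0,0.11]],"turn":[[0,0,0],[0,0,0],[0,0,0],[0,0,0],[0,0,0],[0,0,0],[0,0,0],[0,0,0]],"fingers":[0.6,0.6,0.6,0.6,0.6,0.6,0.8,1]}' 30;  python3 - <<'E'
from h import *
for n in ['scene','side']:
    p,d,i=snap(n); W=cloud(d,i).reshape(-1,3); W=W[np.isfinite(W).all(1)]
    P=W[(abs(W[:,0]-582)<40)&(abs(W[:,1]-298)<40)&(W[:,2]>30)&(W[:,2]<90)]
    for a,b in [(30,45),(45,60),(60,76),(76,90)]:
        Q=P[(P[:,2]>a)&(P[:,2]<b)]; print(n,a,len(Q),Q.mean(0).round(1) if len(Q) else '')
E
```

```text
t: 14.77
eef_pos: [584.0, 297.9, 40.0]
ee_rot: [-0.077, 0.997, 0.0, 0.003]
force: [-0.8, -0.7, 6.1]
gripper_width: 29.4
grip_force: 29.9
t: 15.43
eef_pos: [581.9, 297.7, 148.8]
ee_rot: [-0.077, 0.997, 0.0, 0.0]
force: [1.2, 0.0, 0.6]
gripper_width: 73.5
grip_force: 0.0
scene 30 56 [589.7 290.2  37.9]
scene 45 66 [589.1 289.3  52.7]
scene 60 72 [589.2 289.2  68.5]
scene 76 112 [585.  293.4  83. ]
side 30 58 [573.7 289.   37.8]
side 45 67 [575.2 288.6  52.3]
side 60 65 [574.7 288.3  68.1]
side 76 102 [576.6 293.1  82.6]
```

The tube stands upright in the narrow bay (top at 84 mm). Now the big pot.

```bash
python3 -m handwheel '{"dp":[[-0.004,-0.04,0],[-0.008,-0.08,0],[-0.012,-0.12,0],[-0.016,-0.16,0],[-0.02,-0.2,0],[-0.028,-0.235,0],[-0.028,-0.2454,0],[-0.028,-0.2454,0]],"turn":[[0,0,0],[0,0,0],[0,0,0],[0,0,0],[0,0,0],[0,0,0],[0,0,0],[0,0,0]],"fingers":[1,1,1,1,1,1,1,1]}' 30; python3 -m handwheel '{"dp":[[0,0,-0.03],[0,0,-0.06],[0,0,-0.09],[0,0,-0.105],[0,0,-0.11],[0,0,-0.11],[0,0,-0.11],[0,0,-0.11]],"turn":[[0,0,0],[0,0,0],[0,0,0],[0,0,0],[0,0,0],[0,0,0],[0,0,0],[0,0,0]],"fingers":[1,1,1,1,1,1,1,1]}' 30; python3 -m handwheel '{"dp":[[0,0,0],[0,0,0],[0,0,0],[0,0,0],[0,0,0],[0,0,0],[0,0,0.015],[0,0,0.03]],"turn":[[0,0,0],[0,0,0],[0,0,0],[0,0,0],[0,0,0],[0,0,0],[0,0,0],[0,0,0]],"fingers":[0.4,0.4,0.4,0.4,0.4,0.4,0.4,0.4]}' 30; python3 - <<'E'
from h import *
p,d,i=snap('side'); cv2.imwrite('pics/side5.png',cv2.resize(p[60:310,120:470],(700,500))[...,::-1])
E
```

```text
t: 16.2
eef_pos: [553.7, 49.7, 146.3]
ee_rot: [-0.075, 0.997, -0.0, -0.0]
force: [-1.1, 0.6, -0.1]
gripper_width: 85.5
grip_force: 0.0
t: 16.87
eef_pos: [555.7, 52.9, 38.4]
ee_rot: [-0.077, 0.997, -0.0, 0.002]
force: [0.2, -0.0, 0.8]
gripper_width: 85.4
grip_force: 0.0
t: 17.53
eef_pos: [552.4, 52.2, 65.1]
ee_rot: [-0.077, 0.997, 0.0, -0.002]
force: [0.2, 0.4, -0.1]
gripper_width: 57.0
grip_force: 32.1
```

View pics/side5.png

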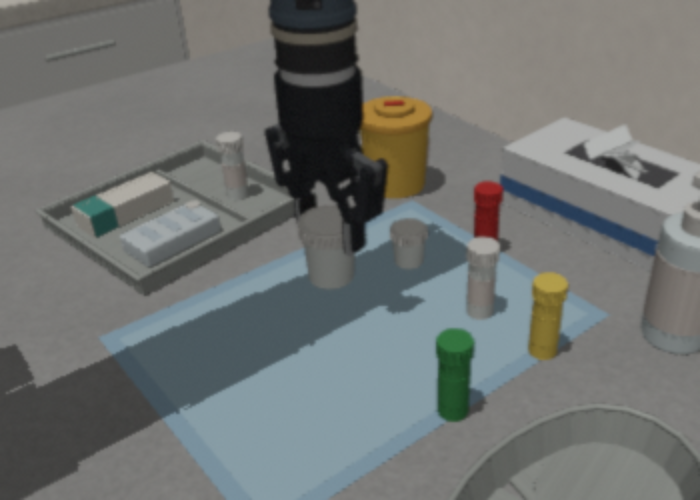

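```bash
python3 -m handwheel '{"dp":[[-0.01,-0.01,0.03],[-0.03,-0.03,0.06],[-0.055,-0.06,0.06],[-0.08,-0.09,0.06],[-0.1,-0.125,0.06],[-0.11,-0.163,0.06],[-0.115,-0.2,0.06],[-0.12,-0.238,0.06]],"turn":[[0,0,0],[0,0,0],[0,0,0],[0,0,0],[0,0,0],[0,0,0],[0,0,0],[0,0,0]],"fingers":[0.4,0.4,0.4,0.4,0.4,0.4,0.4,0.4]}' 30; python3 -m handwheel '{"dp":[[0,-0.035,0],[0,-0.07,0],[0,-0.105,0],[0,-0.13,0],[0,-0.135,0],[0,-0.135,-0.02],[0,-0.135,-0.04],[0,-0.135,-0.04]],"turn":[[0,0,0],[0,0,0],[0,0,0],[0,0,0],[0,0,0],[0,0,0],[0,0,0],[0,0,0]],"fingers":[0.4,0.4,0.4,0.4,0.4,0.4,0.4,0.4]}' 30; python3 - <<'E'
from h import *
p,d,i=snap('scene'); a=cv2.resize(p[100:300,80:280],(400,400))
p,d,i=snap('side'); b=cv2.resize(p[200:400,300:500],(400,400)); cv2.imwrite('pics/c6.png',np.hstack([a,b])[...,::-1])
E
```

```text
t: 18.25
eef_pos: [432.9, -187.1, 125.9]
ee_rot: [-0.077, 0.997, -0.0, 0.0]
force: [1.3, 0.1, -0.3]
gripper_width: 56.8
grip_force: 32.4
t: 18.92
eef_pos: [431.3, -318.2, 81.2]
ee_rot: [-0.077, 0.997, 0.003, -0.003]
force: [-0.3, 0.9, -2.1]
gripper_width: 56.9
grip_force: 32.4
```

View pics/c6.png

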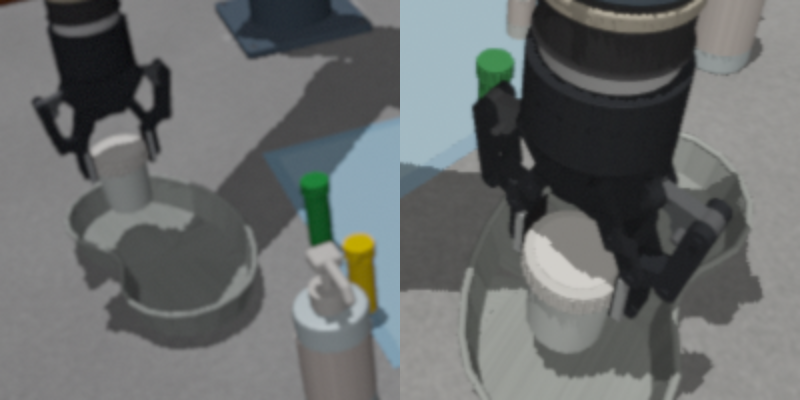

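The pot hangs over the near lobe, inside the rim. Lowering it.

```bash
python3 -m handwheel '{"dp":[[0,0,-0.02],[0,0,-0.036],[0,0,-0.042],[0,0,-0.045],[0,0,-0.047],[0,0,-0.047],[0,0,-0.047],[0,0,-0.047]],"turn":[[0,0,0],[0,0,0],[0,0,0],[0,0,0],[0,0,0],[0,0,0],[0,0,0],[0,0,0]],"fingers":[0.4,0.4,0.4,0.4,0.4,0.4,0.4,0.4]}' 30; python3 -m handwheel '{"dp":[[0,0,0],[0,0,0],[0,0,0],[0,0,0],[0,0,0.02],[0,0,0.06],[0,0,0.09],[0,0,0.12]],"turn":[[0,0,0],[0,0,0],[0,0,0],[0,0,0],[0,0,0],[0,0,0],[0,0,0],[0,0,0]],"fingers":[0.95,0.95,0.95,0.95,0.95,0.95,0.95,0.95]}' 30;  python3 - <<'E'
from h import *
for n in ['scene','side','wrist']:
    p,d,i=snap(n); W=cloud(d,i); np.savez(f'{n}3.npz',p=p,d=d,W=W); cv2.imwrite(f'pics/{n}7.png',p[...,::-1]); W=W.reshape(-1,3); W=W[np.isfinite(W).all(1)]
    P=W[(abs(W[:,0]-433)<45)&(abs(W[:,1]+320)<45)&(W[:,2]>55)&(W[:,2]<90)]
    if len(P): print(n,len(P),cv2.minEnclosingCircle(P[:,:2].astype(np.float32)),np.percentile(P[:,2],[5,50,95]))
    P=W[(abs(W[:,0]-647)<28)&(abs(W[:,1]+63)<28)&(W[:,2]>76)&(W[:,2]<90)]
    if len(P): print(n,len(P),cv2.minEnclosingCircle(P[:,:2].astype(np.float32)),P[:,2].max())
E
```

```text
t: 19.68
eef_pos: [434.5, -320.2, 42.2]
ee_rot: [-0.077, 0.997, -0.0, 0.001]
force: [-2.0, 2.8, 5.0]
gripper_width: 57.0
grip_force: 32.8
t: 20.35
eef_pos: [434.0, -320.7, 160.8]
ee_rot: [-0.077, 0.997, -0.0, 0.0]
force: [1.1, -0.8, 0.3]
gripper_width: 81.2
grip_force: 0.0
scene 463 ((435.4820556640625, -319.0584716796875), 30.598386764526367) [59.06324955 70.72797928 73.32915254]
scene 145 ((647.468017578125, -64.171875), 15.79694652557373) 84.06789022883288
side 2025 ((431.34246826171875, -319.9247131347656), 29.90912437438965) [60.98974908 70.72509423 72.22285616]
wrist 3265 ((433.8488464355469, -318.7579345703125), 29.550992965698242) [68.59741904 70.50459239 71.71892573]
wrist 2 ((642.0355224609375, -77.52474975585938), 1.0687388181686401) 76.48131996972685
```

View pics/side7.png

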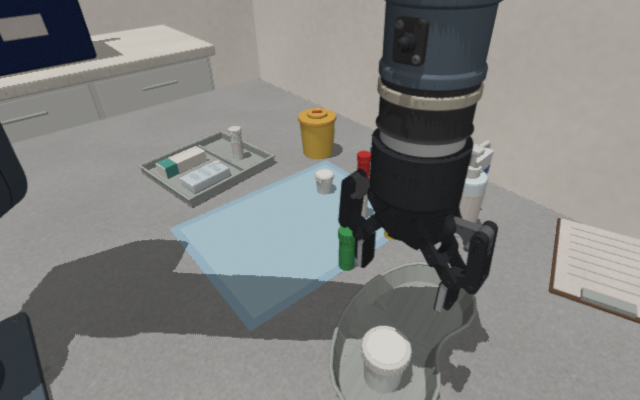

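The pot stands upright in the near lobe (pixel 385,355). Now tube B.

```bash
python3 -m handwheel '{"dp":[[0.027,0.03,0],[0.053,0.062,0],[0.08,0.094,0],[0.107,0.127,0],[0.133,0.16,0],[0.16,0.19,0],[0.187,0.222,0],[0.21,0.252,0]],"turn":[[0,0,0],[0,0,0],[0,0,0],[0,0,0],[0,0,0],[0,0,0],[0,0,0],[0,0,0]],"fingers":[0.73,0.73,0.73,0.73,0.73,0.73,0.73,0.73]}' 30; python3 -m handwheel '{"dp":[[0.003,0.0058,0],[0.003,0.0058,0],[0.003,0.0058,-0.03],[0.003,0.0058,-0.065],[0.003,0.0058,-0.1],[0.003,0.0058,-0.12],[0.003,0.0058,-0.126],[0.003,0.0058,-0.126]],"turn":[[0,0,0],[0,0,0],[0,0,0],[0,0,0],[0,0,0],[0,0,0],[0,0,0],[0,0,0]],"fingers":[0.73,0.73,0.73,0.73,0.73,0.73,0.73,0.73]}' 30; python3 -m handwheel '{"dp":[[0,0,0],[0,0,0],[0,0,0],[0,0,0],[0,0,0],[0,0,0],[0,0,0.01],[0,0,0.03]],"turn":[[0,0,0],[0,0,0],[0,0,0],[0,0,0],[0,0,0],[0,0,0],[0,0,0],[0,0,0]],"fingers":[0.1,0.1,0.1,0.1,0.1,0.1,0.1,0.1]}' 30
```

```text
t: 21.17
eef_pos: [644.5, -66.5, 157.1]
ee_rot: [-0.077, 0.997, 0.0, -0.001]
force: [1.2, -1.5, 1.0]
gripper_width: 62.4
grip_force: 0.0
t: 21.83
eef_pos: [643.5, -63.7, 29.7]
ee_rot: [-0.076, 0.997, 0.001, -0.004]
force: [-0.0, 0.3, -0.7]
gripper_width: 62.1
grip_force: 0.0
t: 22.5
eef_pos: [644.5, -62.2, 60.7]
ee_rot: [-0.077, 0.997, 0.001, -0.003]
force: [-0.6, 0.2, -0.4]
gripper_width: 28.8
grip_force: 29.6
```

```bash
python3 -m handwheel '{"dp":[[0,0,0.035],[0,0,0.07],[-0.01,-0.02,0.09],[-0.025,-0.055,0.09],[-0.04,-0.092,0.09],[-0.053,-0.13,0.09],[-0.067,-0.167,0.09],[-0.08,-0.203,0.09]],"turn":[[0,0,0],[0,0,0],[0,0,0],[0,0,0],[0,0,0],[0,0,0],[0,0,0],[0,0,0]],"fingers":[0.1,0.1,0.1,0.1,0.1,0.1,0.1,0.1]}' 30; python3 -m handwheel '{"dp":[[-0.01,-0.024,0],[-0.01,-0.024,0],[-0.01,-0.024,-0.03],[-0.01,-0.024,-0.06],[-0.01,-0.024,-0.085],[-0.01,-0.024,-0.09],[-0.01,-0.024,-0.09],[-0.01,-0.024,-0.09]],"turn":[[0,0,0],[0,0,0],[0,0,0],[0,0,0],[0,0,0],[0,0,0],[0,0,0],[0,0,0]],"fingers":[0.1,0.1,0.1,0.1,0.1,0.1,0.1,0.1]}' 30; python3 - <<'E'
from h import *
p,d,i=snap('scene'); a=cv2.resize(p[120:320,80:280],(400,400))
p,d,i=snap('side'); b=cv2.resize(p[200:400,300:500],(400,400)); cv2.imwrite('pics/c8.png',np.hstack([a,b])[...,::-1])
E
```

```text
t: 23.17
eef_pos: [566.0, -267.2, 153.9]
ee_rot: [-0.077, 0.997, 0.0, 0.0]
force: [0.8, 0.4, -0.3]
gripper_width: 28.9
grip_force: 29.6
t: 23.83
eef_pos: [557.4, -289.6, 64.2]
ee_rot: [-0.077, 0.997, -0.0, 0.0]
force: [-0.1, -1.1, -0.4]
gripper_width: 28.8
grip_force: 29.7
```

View pics/c8.png

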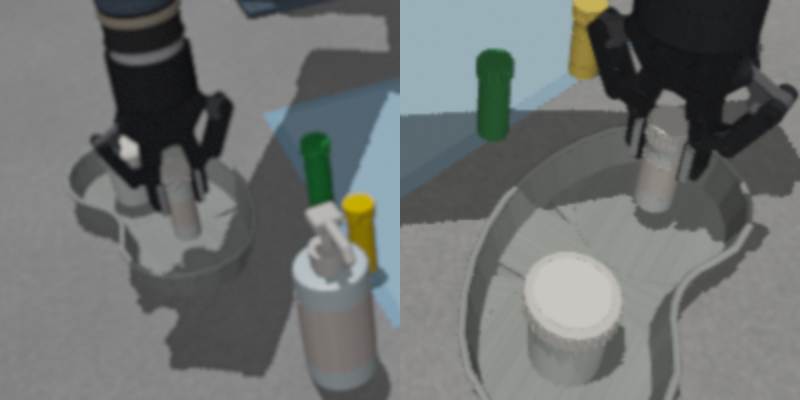

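The tube is over the far lobe, well inside the rim. Commanded z is 63, so it goes down to about 36.5.

```bash
python3 -m handwheel '{"dp":[[0,0,-0.015],[0,0,-0.022],[0,0,-0.025],[0,0,-0.0265],[0,0,-0.027],[0,0,-0.027],[0,0,-0.027],[0,0,-0.027]],"turn":[[0,0,0],[0,0,0],[0,0,0],[0,0,0],[0,0,0],[0,0,0],[0,0,0],[0,0,0]],"fingers":[0.1,0.1,0.1,0.1,0.1,0.1,0.1,0.1]}' 30; python3 -m handwheel '{"dp":[[0,0,0],[0,0,0],[0,0,0],[0,0,0],[0,0,0.02],[0,0,0.06],[0,0,0.1],[0,0,0.14]],"turn":[[0,0,0],[0,0,0],[0,0,0],[0,0,0],[0,0,0],[0,0,0],[0,0,0],[0,0,0]],"fingers":[0.6,0.6,0.6,0.6,0.6,0.6,0.6,0.6]}' 30; python3 -m handwheel '{"dp":[[-0.03,0.03,0],[-0.06,0.06,0],[-0.08,0.09,0],[-0.1,0.12,0],[-0.12,0.15,0],[-0.14,0.18,0],[-0.16,0.21,0],[-0.16,0.21,0]],"turn":[[0,0,0],[0,0,0],[0,0,0],[0,0,0],[0,0,0],[0,0,0],[0,0,0],[0,0,0]],"fingers":[0.6,0.6,0.6,0.6,0.6,0.6,0.6,0.6]}'
python3 - <<'E'
from h import *
for n in ['scene','side']:
    p,d,i=snap(n); cv2.imwrite(f'pics/{n}9.png',p[...,::-1]); W=cloud(d,i).reshape(-1,3); W=W[np.isfinite(W).all(1)]
    for nm,c in dict(tubeB=(557,-290,80),tubeA=(582,298,80),pot=(434,-320,66),small=(651,51,40)).items():
        P=W[(abs(W[:,0]-c[0])<40)&(abs(W[:,1]-c[1])<40)&(W[:,2]>c[2])&(W[:,2]<95)]
        if len(P): print(n,nm,len(P),np.round(cv2.minEnclosingCircle(P[:,:2].astype(np.float32))[0]),np.median(P[:,2]))
E
```

```text
t: 24.6
eef_pos: [558.8, -290.3, 40.4]
ee_rot: [-0.077, 0.997, -0.001, 0.002]
force: [-1.6, 3.2, 7.8]
gripper_width: 28.8
grip_force: 29.9
t: 25.27
eef_pos: [556.1, -289.4, 176.5]
ee_rot: [-0.077, 0.997, 0.001, -0.001]
force: [1.2, -0.8, 0.4]
gripper_width: 50.8
grip_force: 0.0
t: 25.93
eef_pos: [392.9, -75.5, 175.6]
ee_rot: [-0.079, 0.997, 0.002, -0.002]
force: [0.6, -0.2, 0.1]
gripper_width: 50.9
grip_force: 0.0
scene tubeB 145 [ 558. -289.] 84.42106042586192
scene tubeA 91 [584. 297.] 84.40923451105914
scene pot 366 [ 435. -318.] 71.29290964231615
scene small 213 [654.  50.] 45.49896145090702
side tubeB 329 [ 554. -290.] 84.55059093293585
side pot 1800 [ 432. -319.] 70.90579030988386
side small 176 [649.  50.] 45.26656333257762
```

View pics/scene9.png

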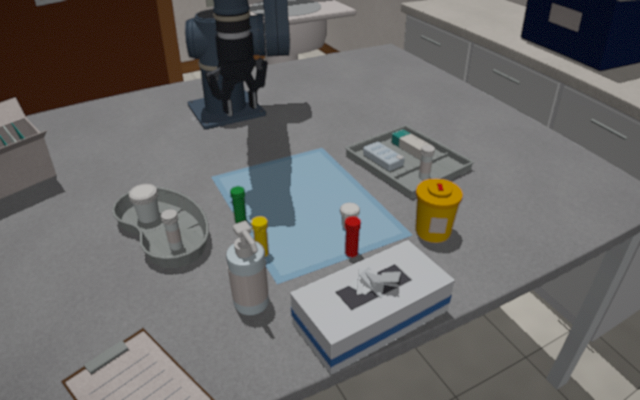

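Both kits are complete: carton, brick and tube are in the tray (around 405,158), pot and tube stand in the dish (145,205 and 172,230). Everything else is where it was, and the arm is clear.

```bash
python3 -c "
from rig import r; print(r.hand_in())"
```

```text
the job is handed in; nothing more can be done
None
```

Both kits are made up and the job is handed in at about 26 s: the swab carton, ice brick and one tube are in the tray, and the big pot and the other tube are in the kidney dish; the hand-in returned no verdict.

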